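# Plug the cut tube posts

### The job

Two short steel tube posts of slightly different bore stand on the bench with open tops, and two grey end plugs of slightly different size stand beside them. Close each post with the plug that fits it, nose down and pushed fully home so that the plug's flange rests on the rim, and let go.

Things in the scene. Friction and masses are not known exactly. Their poses are not given: they have to be found in the camera images.
- plug_wide: Larger of two loose grey plastic plugs, standing upright on its nose. From below: nose 30 mm across at its flat bottom, widening to 48 mm at height 18 mm; straight 48 mm body to 30 mm; 68 mm flange from 30 to 36 mm; round grip knob, 26 mm across, from 36 to 70 mm (same on both). About 100 g, varies. Origin: centre of the nose's bottom, z up. Too thick for the narrow post.
- plug_narrow: Smaller of two loose grey plastic plugs, standing upright on its nose. From below: nose 22 mm across at its flat bottom, widening to 36 mm at height 18 mm; straight 36 mm body to 30 mm; 56 mm flange from 30 to 36 mm; round grip knob, 26 mm across, from 36 to 70 mm (same on both). About 65 g, varies. Origin: centre of the nose's bottom, z up. Loose in the wide post.
- post_wide: Thicker of two steel tube posts fixed upright on the bench, on a 110 mm square, 8 mm thick foot plate. Outside diameter 60 mm, bore 52 mm, open top, rim 80 mm above the bench, empty down to the foot plate. Origin: on the axis at bench level, z up. The wide plug fits with 2 mm clearance all round; fully home its flange lies on the rim, its origin 50 mm above this one.
- post_narrow: Thinner of two steel tube posts fixed upright on the bench, on a 110 mm square, 8 mm thick foot plate. Outside diameter 48 mm, bore 40 mm, open top, rim 80 mm above the bench, empty down to the foot plate. Origin: on the axis at bench level, z up. The narrow plug fits with 2 mm clearance all round; fully home its flange lies on the rim, its origin 50 mm above this one.
Mind the look-alikes: they are no part of the job. Leave any blue or green look-alike of the plug_narrow alone.

How it is judged:
By the outcome, as a careful person would: the job done as asked, in the order asked, and still so for the second after the job is handed in, with the robot touching nothing.
It also fails if it takes over 64 s, if anything falls off the work surface, if the arm or the gripper's body presses on something with over 40 N, if the wrist force passes 120 N, or if a joint passes its speed limit or range.

### The arm

A 6-joint arm with a two-finger parallel gripper is mounted at the origin on the work surface. World frame = base frame: x ahead of the robot, y to its left, z up, the work surface at z = 0. Lengths are in m, angles in rad, forces in N, time in s.
With the tool pointing down it reaches from about 0.275 to 0.75 m from the base axis. Payload 10.2 kg.
Tool frame: the origin (TCP) lies midway between the tips of the shut fingers; the grasp point (between the pads) lies 19 mm behind it (arm.tcp_to_grasp is the distance from the TCP to the grasp point, in m); x points along the fingers, z is the direction in which the jaws open and shut, and the axes are right-handed (so a half turn about x gives the same grasp; the last joint's range is limited). The gripper opens to 88 mm and grips with 3 to 60 N. Pads are 18 mm wide; open, the fingers measure 123 mm over their backs; the gripper's body (75 mm by 187 mm) begins 45 mm behind the grasp point.
Start: joints at [-1.354, 0.313, 1.498, -0, 1.331, -0.223], TCP at [0.224, -0.475, 0.239] pointing down, gripper open.
Joint ranges: [-2.94, 2.94], [-0.97, 2.17], [0.19, 2.56], [-1.23, 4.37], [0.02, 3.11], [-2.88, 2.88]. Speed limits (rad/s): [2.39, 2.39, 3.01, 3.14, 3.14, 3.14].

### API

Orientations are given as a unit quaternion [x, y, z, w].
In Python, from station import readout, grab_frame, camera_params, arm gives the robot as it stands.
- The arm moves only by the tool arm_command, never from a script. Its argument "plan" is a list of rows, each a list of 3 entries, a list of its own where there are three numbers: the closure, from 0 (fully open) to 1 (shut), then the shift along the tool's x, y, z in cm, then the turn about the tool's x in rad. A call has 1 to 10 rows; each row is the pose to reach, as a shift and turn from the pose commanded when the call began, along the tool's axes at that moment; what a row does not reach only later rows make up. A row lasts 1/10 s, in which the tool goes at most 50 mm and 8.59 degrees, less where a joint would pass 70% of its speed; a pose out of reach is approached as far as the arm can. A call with a gripper value outside its range is refused whole. The fingers move at their own pace and stop on an object; the grip force is fixed at half the most. Time passes only in rows, so rows that repeat a pose let the fingers close. It gives the time, the measured TCP pose, the force and the opening at its end, in the units of the state.
- readout.read_state(): the state, without advancing time (a new reading comes with each control period).
- grab_frame(name): name is "scene" or "top" or "wrist"; returns the picture (480x640x3 uint8, red, green, blue); there is no depth.
- camera_params(name): a dict with "camera_matrix" (3x3 intrinsics, pixels), "k1" (the pictures are not rectified: a ray, as slopes to the right and down, at radius r is drawn at 1 + k1 r^2 times it, then the intrinsics apply), "world_from_camera" (4x4, takes a point from camera to world coordinates); the wrist camera has in their place "tool_from_camera" (4x4, takes a point from camera to tool coordinates, whose origin is the TCP and whose axes are the tool frame's). Camera axes: x right, y down, z forward; pixel columns grow to the right and rows downward; lengths in m; the calibration is good to about 2 mm. A picture is of the moment at which its call begins: read the wrist's pose just before it. camera_params takes no time and is no camera call.
- arm.sign_off(): hands the job in, once; it reports no verdict.
The state is a dict: "t": time; "qpos": joint angles; "joint_velocities": joint speeds; "tau": joint torques, N m; "tool_pos": TCP position; "tcp_rot": TCP orientation; "contact_force": force on the tool from outside, world axes, zero at the start; "moment": the same for the moment, N m; "grip_width": finger opening in m.
Only numpy, scipy, OpenCV 4.12 (cv2) and the standard library are available. Lean on these libraries where they do the work, as an engineer would, in place of code of your own. Each camera call takes 0.05 s, during which the arm holds its last target.

## Working session

There is one attempt and no reset: what is moved stays moved. The work goes in short steps, Python scripts to look and compute and a tool call to move; the robot and the scene stay as the last step left them, time stands still between calls to the robot, and variables do not carry over. Pictures are saved under pics/ and viewed, and the job is handed in when it is done.

Besides the shell and the picture viewer there is one more tool, called after ">>>" in YAML: its name, and indented under it one key for each argument. arm_command: Moves the arm, as the interface text tells. Its arguments: {"type":"object","properties":{"plan":{"type":"array","items":{"type":"array"}}},"required":["plan"]}

```bash
mkdir -p pics; ls
python3 - <<'E'
from station import readout, grab_frame, camera_params, arm
import cv2
print(readout.read_state())
for n in ["scene","top","wrist"]:
    p=camera_params(n); print(n,{k:(v.tolist() if hasattr(v,'tolist') else v) for k,v in p.items()})
for n in ["scene","top"]:
    cv2.imwrite(f"pics/{n}0.png",grab_frame(n)[:,:,::-1])
E
```

```text
pics
{'t': 0.0, 'qpos': array([-1.35441433e+00,  3.13432505e-01,  1.49845744e+00, -4.33931778e-05,
        1.33102867e+00, -2.23373273e-01]), 'joint_velocities': array([ 0.00165735,  0.00142549, -0.00071333,  0.00043915, -0.00070335,
       -0.00257615]), 'tau': array([-1.10321780e-03, -4.02209544e+01, -2.52271289e+01,  6.94250339e-02,
        3.53215705e-02, -9.43994041e-05]), 'tool_pos': array([ 0.22343561, -0.47478766,  0.23816237]), 'tcp_rot': array([ 0.37922595,  0.5973599 , -0.37858165,  0.5966781 ]), 'contact_force': array([-0.83539133, -0.18041269, -0.21459464]), 'moment': array([-0.03213435, -0.02921842,  0.00635986]), 'grip_width': 0.08862573719306288}
scene {'camera_matrix': [[456.4536815042807, 0.0, 318.5306082794099], [0.0, 456.4536815042807, 241.19703758305954], [0.0, 0.0, 1.0]], 'k1': 0.00915939924545934, 'world_from_camera': [[-0.8801618140082901, 0.38731249702736215, -0.27441612709180546, 0.7326899825641477], [0.4746247876532918, 0.7264028684168626, -0.49706154920776363, 0.47210563176676157], [0.006818512059385855, -0.567739290874063, -0.8231801780236889, 0.751957267
[... 281 characters left out ...]
6, 0.3866380716663278], [-0.999885135137434, 0.005382439747256618, -0.014168481695734356, 0.04456969044872149], [0.013402268856496282, -0.12255769872828728, -0.9923708932006845, 0.9376348118095251], [0.0, 0.0, 0.0, 1.0]]}
wrist {'camera_matrix': [[394.17033770406783, 0.0, 321.02444620484476], [0.0, 394.17033770406783, 233.37406042660206], [0.0, 0.0, 1.0]], 'k1': -0.08857038052810426, 'tool_from_camera': [[-0.0002008398221756267, -0.28735671654551004, 0.957823614826628, -0.14776099802309697], [0.0004329362724023976, -0.9578235693659516, -0.2873566121272506, 0.07460778400239629], [0.9999998861147681, 0.0003569639345414154, 0.00031677626105812206, -0.0010758326371798077], [0.0, 0.0, 0.0, 1.0]]}
```

View pics/scene0.png

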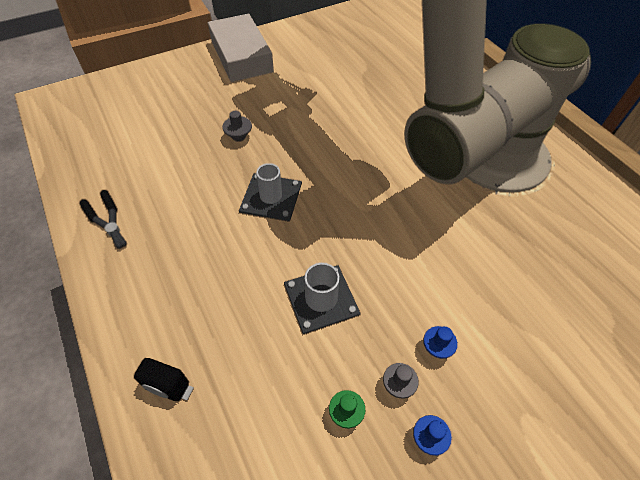

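View pics/top0.png

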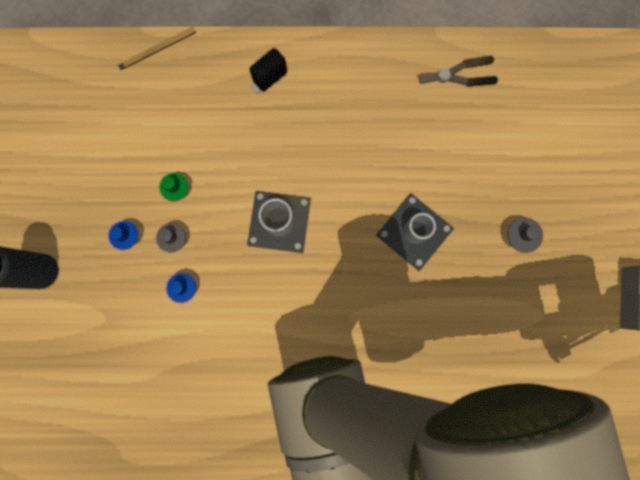

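The grey wide plug is at top (525,234) and the grey narrow plug at (171,236), ringed by blue and green look-alikes. The wide post is at about (275,215) and the narrow post at about (422,226). I'll enlarge these areas to measure them.

```bash
cat > h.py <<'E'
import numpy as np, cv2
from station import readout, grab_frame, camera_params, arm
from scipy.spatial.transform import Rotation as R
def cam(n, st=None):
    p=camera_params(n); K=np.array(p["camera_matrix"]); d=np.array([p["k1"],0,0,0.])
    if n=="wrist":
        st=st or readout.read_state(); T=np.eye(4); T[:3,:3]=R.from_quat(st["tcp_rot"]).as_matrix(); T[:3,3]=st["tool_pos"]
        T=T@np.array(p["tool_from_camera"])
    else: T=np.array(p["world_from_camera"])
    return K,d,T
def back(c,uv,z):
    K,d,T=c; q=cv2.undistortPoints(np.array([[uv]],float),K,d)[0,0]
    r=T[:3,:3]@np.array([q[0],q[1],1]); s=(z-T[2,3])/r[2]; return T[:3,3]+s*r
def proj(c,P):
    K,d,T=c; Ti=np.linalg.inv(T); rv=cv2.Rodrigues(Ti[:3,:3])[0]
    return cv2.projectPoints(np.array(P,float).reshape(-1,3),rv,Ti[:3,3],K,d)[0][:,0]
def circ(c,x,y,z,r,n=60):
    a=np.linspace(0,2*np.pi,n); return proj(c,np.c_[x+r*np.cos(a),y+r*np.sin(a),np.full(n,z)])
E
python3 - <<'E'
import cv2
t=cv2.imread("pics/top0.png"); s=cv2.imread("pics/scene0.png")
import numpy as np
def c(i,u,v,w=30,k=6): return cv2.resize(i[v-w:v+w,u-w:u+w],(2*w*k,2*w*k),interpolation=cv2.INTER_CUBIC)
a=np.hstack([c(t,525,234),c(t,171,236)]);cv2.imwrite("pics/c1.png",a)
a=np.hstack([c(t,277,220,35,5),c(t,418,230,35,5)]);cv2.imwrite("pics/c2.png",a)
a=np.vstack([np.hstack([c(s,237,126,25,6),c(s,401,380,25,6)]),np.hstack([c(s,322,285,25,6),c(s,268,182,25,6)])]);cv2.imwrite("pics/c3.png",a)
E
```

```text
(no output)
```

View pics/c1.png

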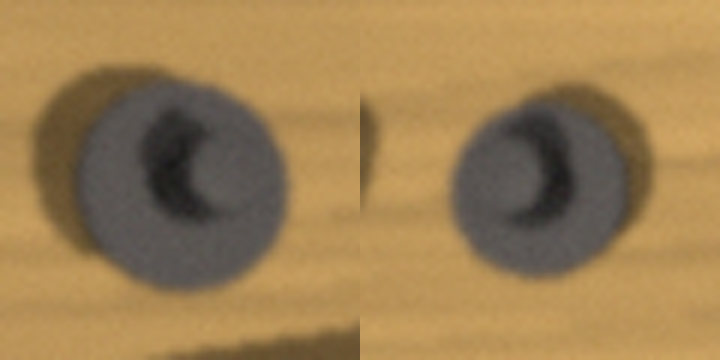

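View pics/c2.png

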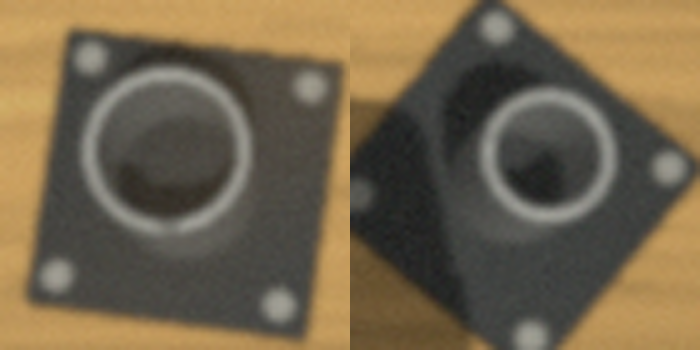

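View pics/c3.png

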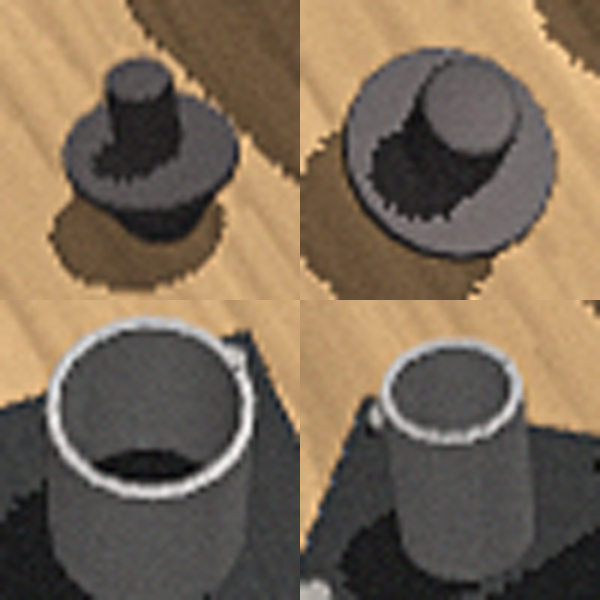

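Run:
```python
from h import *
ct,cs=cam("top"),cam("scene")
for n,a,b,z in [("pw",(525.1,234.6),(237,125.6),.036),("pn",(170.7,237.3),(400.6,379.5),.036),("Pw",(275,215),(321.8,277.6),.08),("Pn",(422.2,225.6),(268.1,172),.08)]:
    A=back(ct,a,z);B=back(cs,b,z); m=(A+B)/2; print(n,A.round(4),B.round(4),np.hypot(*m[:2]).round(3))
st=readout.read_state(); print(R.from_quat(st["tcp_rot"]).as_matrix().round(3))
print(cam("wrist")[2].round(3))
```

```text
pw [ 0.5068 -0.3349  0.036 ] [ 0.5062 -0.3331  0.036 ] 0.607
pn [0.5052 0.3317 0.036 ] [0.5056 0.3338 0.036 ] 0.605
Pw [0.5386 0.1327 0.08  ] [0.5394 0.1349 0.08  ] 0.555
Pn [ 0.5181 -0.1309  0.08  ] [ 0.5179 -0.1285  0.08  ] 0.534
[[-0.     0.905  0.426]
 [ 0.001  0.426 -0.905]
 [-1.     0.    -0.001]]
[[ 0.426 -0.866 -0.26   0.291]
 [-0.905 -0.408 -0.122 -0.442]
 [-0.001  0.287 -0.958  0.386]
 [ 0.     0.     0.     1.   ]]
```

>>> arm_command:
  plan:
    - [0.3,[0,3,0],0]
    - [0.3,[0,7,0],0]
    - [0.3,[1,11,0],0]
    - [0.4,[2,15,-0.2],0]
    - [0.4,[4,19,-0.4],0]
    - [0.4,[6,23,-0.5],0]
    - [0.4,[8,27,-0.6],0]
    - [0.4,[9,30,-0.7],0]
    - [0.4,[9.8,31.6,-0.7],0]
    - [0.4,[9.8,31.6,-0.7],0]

```text
t: 1.1
tool_pos: [0.507, -0.3332, 0.1394]
tcp_rot: [0.378, 0.598, -0.378, 0.597]
contact_force: [-0.3, -1.4, 0.6]
grip_width: 0.0527
```

Run:
```python
from h import *
st=readout.read_state(); print(st["t"],st["tool_pos"],st["tcp_rot"],st["grip_width"],st["contact_force"],st["qpos"].round(2))
im=np.ascontiguousarray(grab_frame("wrist")[:,:,::-1]); cv2.imwrite("pics/w1raw.png",im); c=cam("wrist",st)
for z,r in [(.036,.034),(.07,.013)]:
    cv2.polylines(im,[(circ(c,.5065,-.334,z,r)).round().astype(int)],True,(0,0,255),1)
cv2.imwrite("pics/w1.png",im)
```

```text
1.1 [ 0.50701294 -0.33315326  0.13938425] [ 0.37842163  0.59816314 -0.37813091  0.59666988] 0.05266702366406619 [-0.28922787 -1.42830557  0.64419593] [-0.77  0.58  1.37 -0.    1.2   0.35]
```

View pics/w1.png

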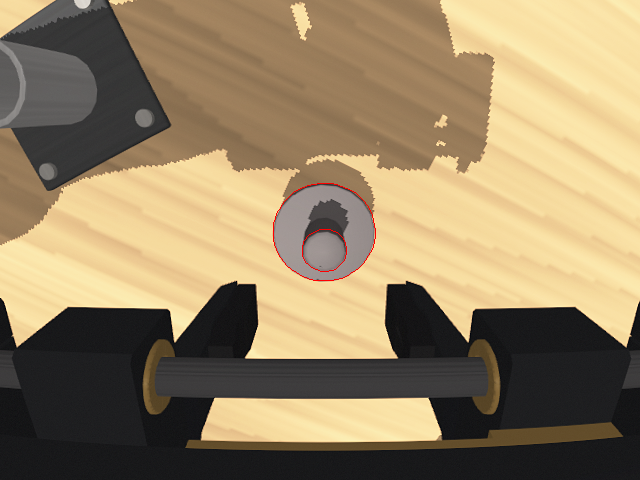

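The overlay circles lie on the wide plug's flange (324,232) and knob (324,251), so the estimate is good. Next I descend and grasp.

>>> arm_command:
  plan:
    - [0.4,[2,-0.1,0],0]
    - [0.4,[5,-0.1,0],0]
    - [0.4,[7.5,-0.1,0],0]
    - [0.4,[9,-0.1,0],0]
    - [0.4,[9.8,-0.1,0],0]
    - [0.4,[9.8,-0.1,0],0]
    - [1,[9.8,-0.1,0],0]
    - [1,[9.8,-0.1,0],0]
    - [1,[9.8,-0.1,0],0]
    - [1,[9.8,-0.1,0],0]

```text
t: 2.15
tool_pos: [0.5058, -0.3348, 0.0433]
tcp_rot: [0.379, 0.597, -0.379, 0.597]
contact_force: [-0.3, 0.1, 1.5]
grip_width: 0.0252
```

>>> arm_command:
  plan:
    - [1,[0,0,0],0]
    - [1,[-0.5,0,0],0]
    - [1,[-2,0,0],0]
    - [1,[-5,0,0],0]
    - [1,[-8,0,0],0]
    - [1,[-10,0,0],0]
    - [1,[-11,0,0],0]
    - [1,[-11,0,0],0]

```text
t: 2.95
tool_pos: [0.5059, -0.3349, 0.1542]
tcp_rot: [0.379, 0.596, -0.379, 0.598]
contact_force: [0.1, 0.5, -1.2]
grip_width: 0.0254
```

>>> arm_command:
  plan:
    - [1,[-1,0.5,-1],0]
    - [1,[-2,2,-3.5],0]
    - [1,[-2,4,-7.1],0]
    - [1,[-2,6,-10.7],0]
    - [1,[-2,8,-14.3],0]
    - [1,[-2,10,-17.9],0]
    - [1,[-2,12,-21.4],0]
    - [1,[-2,14,-25],0]
    - [1,[-2,16,-28.6],0]
    - [1,[-2,18,-32.2],0]

```text
t: 3.95
tool_pos: [0.5304, 0.0357, 0.1723]
tcp_rot: [0.379, 0.598, -0.379, 0.596]
contact_force: [0.5, 0.6, -1.9]
grip_width: 0.0251
```

>>> arm_command:
  plan:
    - [1,[0,2,-3.6],0]
    - [1,[0,3.5,-6],0]
    - [1,[0,4.5,-8],0]
    - [1,[0,5,-8.8],0]
    - [1,[0,5,-8.8],0]
    - [1,[0,5,-8.8],0]

```text
t: 4.55
tool_pos: [0.5389, 0.1336, 0.1725]
tcp_rot: [0.379, 0.597, -0.379, 0.597]
contact_force: [0.2, -0.3, -1.1]
grip_width: 0.0254
```

```bash
cat > look.py <<'E'
from h import *
import sys
name=sys.argv[1]; px,py,r0,r1=map(float,sys.argv[2:6]); off=float(sys.argv[6]); fr,br=float(sys.argv[7]),float(sys.argv[8])
st=readout.read_state(); print(st["t"],st["tool_pos"].round(4),st["tcp_rot"].round(3),round(st["grip_width"],4),st["contact_force"].round(1))
for n in ["wrist","top","scene"]:
    im=np.ascontiguousarray(grab_frame(n)[:,:,::-1]); c=cam(n,st)
    cv2.imwrite(f"pics/{name}_{n}raw.png",im)
    k=2
    big=cv2.resize(im,None,fx=k,fy=k,interpolation=cv2.INTER_CUBIC)
    def dr(x,y,z,r,col): cv2.polylines(big,[((circ(c,x,y,z,r)+.5)*k-.5).round().astype(int)],True,col,1)
    dr(px,py,.08,r0,(0,0,255)); dr(px,py,.08,r1,(0,0,255))
    R_=R.from_quat(st["tcp_rot"]).as_matrix(); x,y,z=st["tool_pos"]; b=z-off
    dr(x,y,b+.036,fr,(0,255,0)); dr(x,y,b,br,(0,255,0)); dr(x,y,b+.07,.013,(0,255,0))
    u,v=proj(c,[[px,py,.09]])[0]*k; 
    x0=int(np.clip(u-300,0,k*640-600)); y0=int(np.clip(v-280,0,k*480-560))
    cv2.imwrite(f"pics/{name}_{n}.png",big[y0:y0+560,x0:x0+600] if n!="wrist" else cv2.resize(big,(800,600)))
E
python3 look.py a .539 .134 .03 .026 .0433 .034 .015
```

```text
4.55 [0.5389 0.1336 0.1725] [ 0.379  0.597 -0.379  0.597] 0.0254 [ 0.2 -0.3 -1.1]
```

View pics/a_wrist.png

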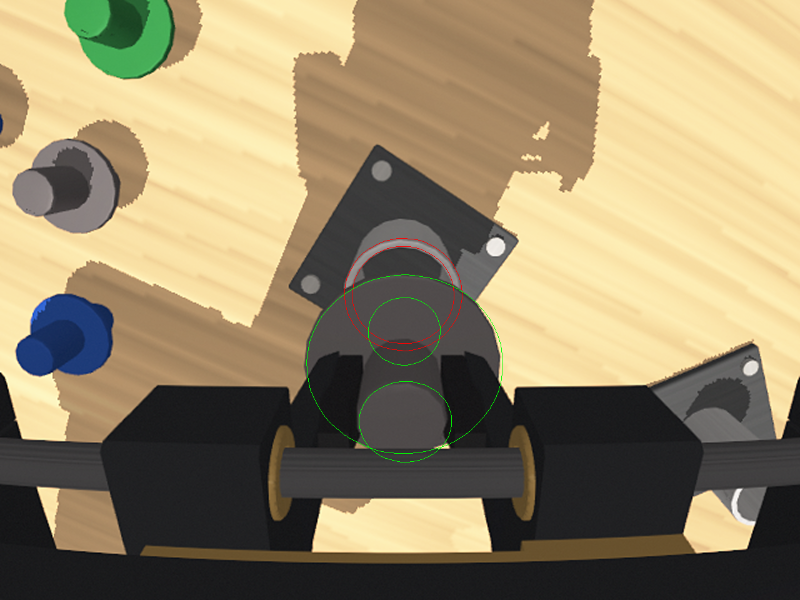

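View pics/a_scene.png

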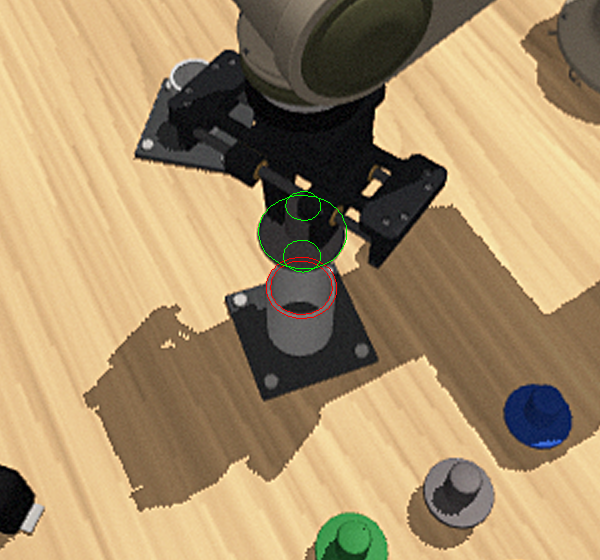

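View pics/a_top.png

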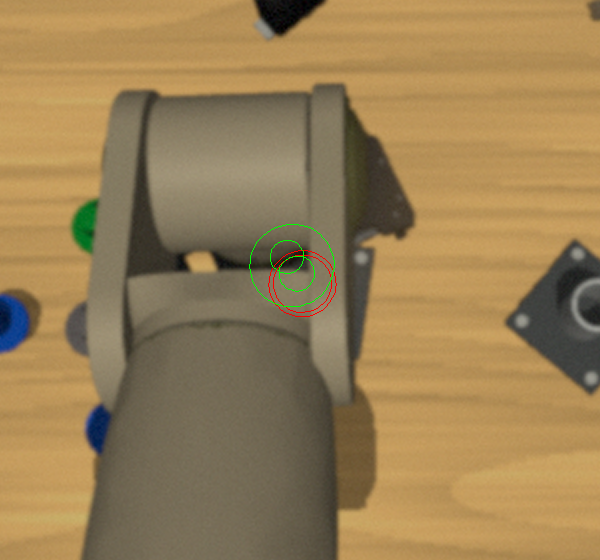

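The wide plug hangs upright at wrist (404,350), just above its post, and the red predicted rim lies close to the visible rim arc. I'll enlarge the rim to compare them.

Run:
```python
from h import *
st=readout.read_state(); c=cam("wrist",st); im=cv2.imread("pics/a_wristraw.png")
x0,y0,w,h,k=265,170,120,80,6
b=cv2.resize(im[y0:y0+h,x0:x0+w],None,fx=k,fy=k,interpolation=cv2.INTER_CUBIC)
for r in (.03,.026): cv2.polylines(b,[((circ(c,.539,.134,.08,r)-[x0,y0]+.5)*k-.5).round().astype(int)],True,(0,0,255),1)
cv2.imwrite("pics/a_w2.png",b)
```

```text
(no output)
```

View pics/a_w2.png

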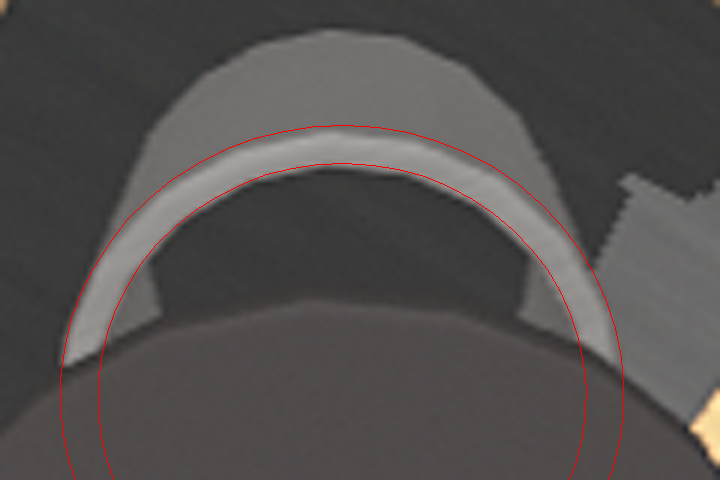

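>>> arm_command:
  plan:
    - [1,[1,-0.1,0],0]
    - [1,[3,-0.1,0],0]
    - [1,[4.5,-0.1,0],0]
    - [1,[5.5,-0.1,0],0]
    - [1,[6,-0.1,0],0]
    - [1,[6.4,-0.1,0],0]
    - [1,[6.8,-0.1,0],0]
    - [1,[7.1,-0.1,0],0]
    - [1,[7.1,-0.1,0],0]

```text
t: 5.6
tool_pos: [0.5381, 0.1339, 0.1016]
tcp_rot: [0.379, 0.597, -0.379, 0.597]
contact_force: [-0.1, 0.8, -1.6]
grip_width: 0.0251
```

>>> arm_command:
  plan:
    - [1,[0.3,0,0],0]
    - [1,[0.6,0,0],0]
    - [1,[0.75,0,0],0]
    - [1,[0.85,0,0],0]
    - [1,[0.9,0,0],0]
    - [1,[0.9,0,0],0]

```text
t: 6.2
tool_pos: [0.5383, 0.1338, 0.0932]
tcp_rot: [0.379, 0.597, -0.379, 0.597]
contact_force: [-1.7, -1.0, 4.4]
grip_width: 0.0251
```

Contact came at TCP z = 0.0932, which is the height predicted for home. I'll release and rise.

>>> arm_command:
  plan:
    - [0.4,[0.8,0,0],0]
    - [0.4,[0.8,0,0],0]
    - [0.4,[0.8,0,0],0]
    - [0.4,[0,0,0],0]
    - [0.4,[-1,0,0],0]
    - [0.4,[-3,0,0],0]
    - [0.4,[-5,0,0],0]
    - [0.4,[-7,0,0],0]
    - [0.4,[-8,0,0],0]
    - [0.4,[-8,0,0],0]

```text
t: 7.2
tool_pos: [0.5386, 0.134, 0.1739]
tcp_rot: [0.379, 0.596, -0.378, 0.598]
contact_force: [0.0, -0.0, -0.3]
grip_width: 0.0526
```

Run:
```python
from h import *
st=readout.read_state(); print(st["t"],st["tool_pos"].round(4),st["tcp_rot"].round(3),st["contact_force"],st["qpos"].round(2))
for n in ["wrist","scene"]:
    im=np.ascontiguousarray(grab_frame(n)[:,:,::-1]); c=cam(n,st)
    for z,r in [(.086,.034),(.12,.013)]: cv2.polylines(im,[(circ(c,.539,.1335,z,r)).round().astype(int)],True,(0,0,255),1)
    for z,r in [(.036,.028),(.07,.013)]: cv2.polylines(im,[(circ(c,.5054,.3327,z,r)).round().astype(int)],True,(0,255,0),1)
    cv2.imwrite(f"pics/b_{n}.png",im)
```

```text
7.2 [0.5386 0.134  0.1739] [ 0.379  0.596 -0.378  0.598] [ 0.00217675 -0.00518514 -0.26655167] [0.03 0.43 1.5  0.   1.2  1.16]
```

View pics/b_wrist.png

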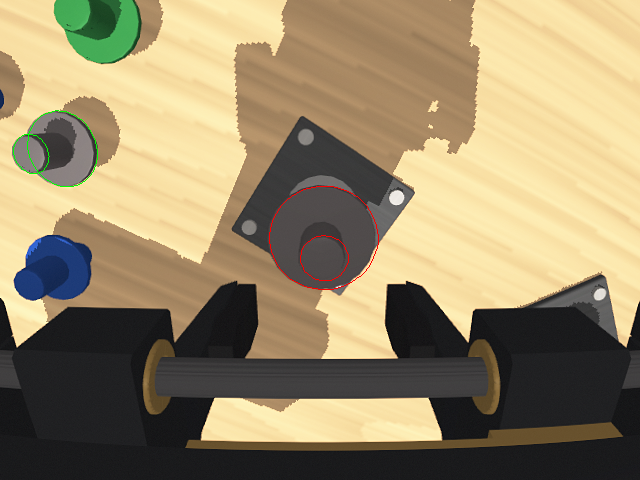

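View pics/b_scene.png

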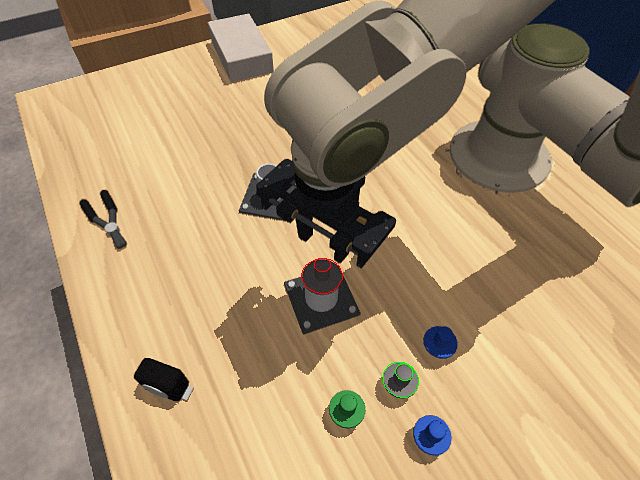

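Wide plug is seated, with flange and knob matching the home overlay at wrist (322,237). Next is the narrow grey plug, with the jaws turned to the diagonal between its neighbours.

>>> arm_command:
  plan:
    - [0.4,[0,0.5,-2],-0.05]
    - [0.4,[0,1.5,-5],-0.1]
    - [0.4,[0,2.5,-9],-0.2]
    - [0.4,[0,3.6,-13],-0.3]
    - [0.4,[1,4.6,-16.5],-0.35]
    - [0.4,[2.5,5.2,-18.5],-0.35]
    - [0.4,[3.4,5.5,-19.4],-0.35]
    - [0.4,[3.4,5.5,-19.4],-0.35]

```text
t: 8.1
tool_pos: [0.5044, 0.333, 0.1365]
tcp_rot: [0.268, 0.655, -0.27, 0.653]
contact_force: [0.3, -0.2, -0.2]
grip_width: 0.0528
```

Run:
```python
from h import *
st=readout.read_state(); print(st["t"],st["tool_pos"].round(4),st["qpos"].round(2)); print(R.from_quat(st["tcp_rot"]).as_matrix().round(3))
for n in ["wrist"]:
    im=np.ascontiguousarray(grab_frame(n)[:,:,::-1]); c=cam(n,st)
    for z,r in [(.036,.028),(.07,.013)]: cv2.polylines(im,[(circ(c,.5054,.3327,z,r)).round().astype(int)],True,(0,255,0),1)
    cv2.imwrite(f"pics/c_{n}.png",im)
```

```text
8.1 [0.5044 0.333  0.1365] [ 0.39  0.58  1.38 -0.    1.19  1.17]
[[-0.004  0.703  0.711]
 [-0.002  0.711 -0.703]
 [-1.    -0.004 -0.002]]
```

View pics/c_wrist.png

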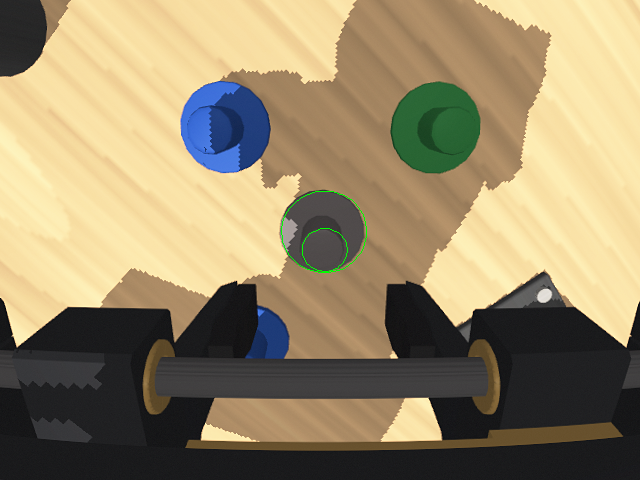

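The green overlay sits on the narrow grey plug (flange 323,231, knob 324,250). The look-alikes are clear of both fingers, so I'll descend and grasp.

>>> arm_command:
  plan:
    - [0.4,[2,0,0.1],0]
    - [0.4,[5,0,0.1],0]
    - [0.4,[7.5,0,0.1],0]
    - [0.4,[8.8,0,0.1],0]
    - [0.4,[9.4,0,0.1],0]
    - [0.4,[9.4,0,0.1],0]
    - [1,[9.4,0,0.1],0]
    - [1,[9.4,0,0.1],0]
    - [1,[9.4,0,0.1],0]
    - [1,[9.4,0,0.1],0]

```text
t: 9.15
tool_pos: [0.5063, 0.3323, 0.0452]
tcp_rot: [0.269, 0.654, -0.269, 0.654]
contact_force: [0.3, 0.2, 2.4]
grip_width: 0.0253
```

>>> arm_command:
  plan:
    - [1,[0,0,0],0]
    - [1,[-0.5,0,0],0]
    - [1,[-2,0,0],0]
    - [1,[-5,0,0],0]
    - [1,[-8,0,0],0]
    - [1,[-11,0,0],0]
    - [1,[-14,0,0],0]
    - [1,[-17,0,0],0]
    - [1,[-18,0,0],0]
    - [1,[-18,0,0],0]

```text
t: 10.15
tool_pos: [0.5064, 0.3323, 0.2262]
tcp_rot: [0.27, 0.653, -0.268, 0.655]
contact_force: [0.2, 0.3, -1.6]
grip_width: 0.0252
```

>>> arm_command:
  plan:
    - [1,[0,-1,1],0]
    - [1,[0,-3.2,3.3],0]
    - [1,[0,-6.2,6.4],0]
    - [1,[0,-9.2,9.6],0]
    - [1,[0,-12.2,12.7],0]
    - [1,[0,-15.2,15.8],0]
    - [1,[0,-18.2,18.9],0]
    - [1,[0,-21.2,22],0]
    - [1,[0,-24.2,25.1],0]
    - [1,[0,-27,28],0]

```text
t: 11.15
tool_pos: [0.5135, -0.0591, 0.2231]
tcp_rot: [0.269, 0.655, -0.27, 0.653]
contact_force: [0.7, -0.1, -0.6]
grip_width: 0.0255
```

>>> arm_command:
  plan:
    - [1,[1,-2.5,2.6],0]
    - [1,[3,-4,4.2],0]
    - [1,[5,-4.8,5],0]
    - [1,[5.5,-5,5.3],0]
    - [1,[5.5,-5,5.3],0]
    - [1,[5.5,-5,5.3],0]

```text
t: 11.75
tool_pos: [0.5173, -0.1292, 0.1702]
tcp_rot: [0.269, 0.654, -0.269, 0.654]
contact_force: [0.9, -0.1, -0.6]
grip_width: 0.0252
```

```bash
python3 look.py d .518 -.1297 .024 .020 .0452 .028 .011
python3 - <<'E'
from h import *
st=readout.read_state(); c=cam("wrist",st); im=cv2.imread("pics/d_wristraw.png")
u,v=proj(c,[[.518,-.1297,.08]])[0]; print(u,v)
x0,y0,w,h,k=int(u)-60,int(v)-60,120,90,6
b=cv2.resize(im[y0:y0+h,x0:x0+w],None,fx=k,fy=k,interpolation=cv2.INTER_CUBIC)
for r in (.024,.020): cv2.polylines(b,[((circ(c,.518,-.1297,.08,r)-[x0,y0]+.5)*k-.5).round().astype(int)],True,(0,0,255),1)
cv2.imwrite("pics/d_w2.png",b)
E
```

```text
11.75 [ 0.5173 -0.1292  0.1702] [ 0.269  0.654 -0.269  0.654] 0.0252 [ 0.9 -0.1 -0.6]
323.28790855334785 238.8681833954459
```

View pics/d_wrist.png

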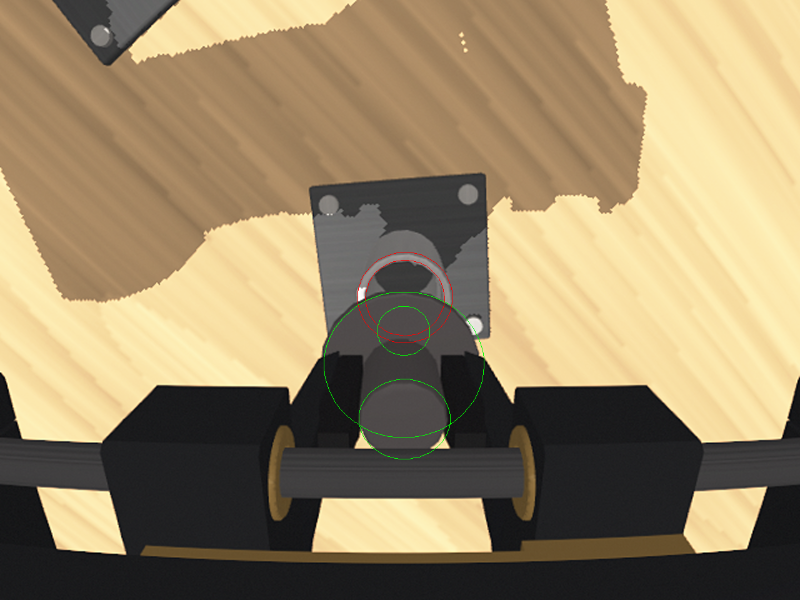

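View pics/d_w2.png

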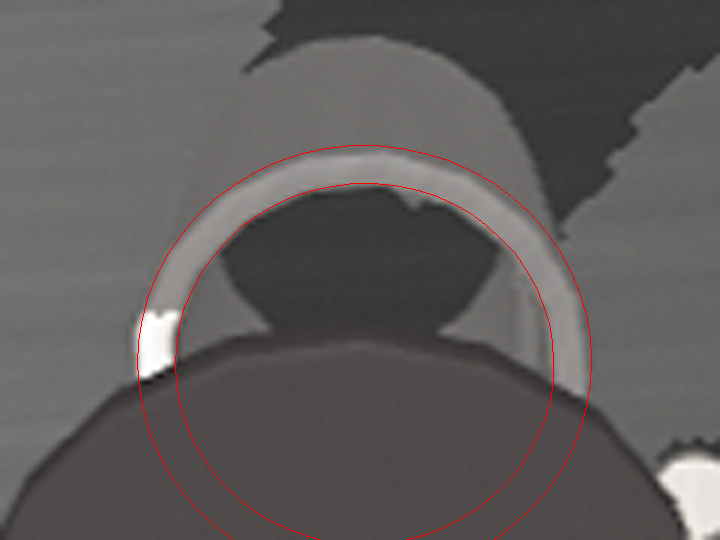

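View pics/d_scene.png

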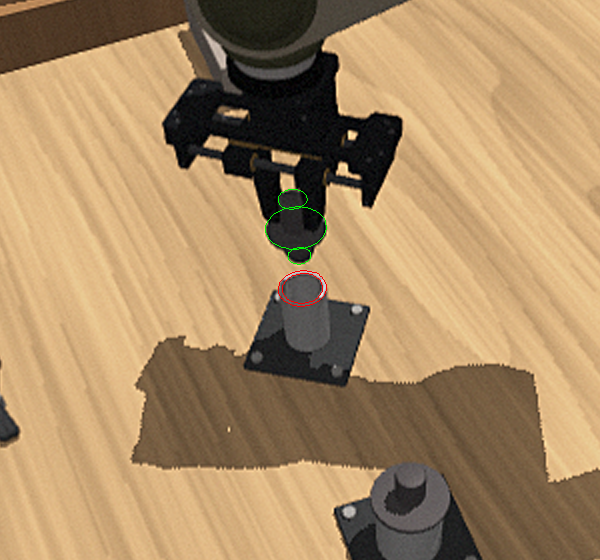

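The narrow plug hangs upright, with its flange apex at wrist (324,234). The visible rim is about 0.6 mm off the overlay, so the plug is within a millimetre of the axis.

>>> arm_command:
  plan:
    - [1,[1,-0.05,0],0]
    - [1,[3,-0.05,0],0]
    - [1,[4.2,-0.05,0],0]
    - [1,[5,-0.05,0],0]
    - [1,[5.6,-0.05,0],0]
    - [1,[6,-0.05,0],0]
    - [1,[6.4,-0.05,0],0]
    - [1,[6.7,-0.05,0],0]
    - [1,[6.7,-0.05,0],0]

```text
t: 12.8
tool_pos: [0.5169, -0.1299, 0.1025]
tcp_rot: [0.269, 0.654, -0.269, 0.654]
contact_force: [-0.6, 1.0, 0.2]
grip_width: 0.0256
```

>>> arm_command:
  plan:
    - [1,[0.3,0,0],0]
    - [1,[0.5,0,0],0]
    - [1,[0.65,0,0],0]
    - [1,[0.75,0,0],0]
    - [1,[0.8,0,0],0]
    - [1,[0.8,0,0],0]

```text
t: 13.4
tool_pos: [0.517, -0.1298, 0.0955]
tcp_rot: [0.269, 0.654, -0.269, 0.654]
contact_force: [-3.4, 2.0, 7.2]
grip_width: 0.0252
```

>>> arm_command:
  plan:
    - [0.4,[0,0,0],0]
    - [0.4,[0,0,0],0]
    - [0.4,[0,0,0],0]
    - [0.4,[0,0,0],0]
    - [0.4,[-1,0,0],0]
    - [0.4,[-3,0,0],0]
    - [0.4,[-5,0,0],0]
    - [0.4,[-7,0,0],0]
    - [0.4,[-8,0,0],0]
    - [0.4,[-8,0,0],0]

```text
t: 14.4
tool_pos: [0.5174, -0.1302, 0.1761]
tcp_rot: [0.269, 0.653, -0.269, 0.655]
contact_force: [-0.2, -0.1, -0.9]
grip_width: 0.0528
```

>>> arm_command:
  plan:
    - [0.4,[-1,-1,0],0]
    - [0.4,[-3,-3,0],0]
    - [0.4,[-6,-5,0],0]
    - [0.4,[-9,-7,0],0]
    - [0.4,[-11,-9,0],0]
    - [0.4,[-12,-11,0],0]
    - [0.4,[-12,-12,0],0]
    - [0.4,[-12,-12,0],0]

```text
t: 15.2
tool_pos: [0.4316, -0.2158, 0.294]
tcp_rot: [0.27, 0.654, -0.27, 0.653]
contact_force: [0.8, -0.1, 0.6]
grip_width: 0.0529
```

Run:
```python
from h import *
st=readout.read_state(); print(st["t"],st["tool_pos"].round(4),st["contact_force"].round(2))
out=[]
for n in ["wrist","scene","top"]:
    im=np.ascontiguousarray(grab_frame(n)[:,:,::-1]); c=cam(n,st); k=4
    for (x,y,f) in [(.5388,.1335,.034),(.5172,-.1298,.028)]:
        u,v=proj(c,[[x,y,.09]])[0]; x0=int(np.clip(u-45,0,550)); y0=int(np.clip(v-37,0,405))
        b=cv2.resize(im[y0:y0+74,x0:x0+90],None,fx=k,fy=k,interpolation=cv2.INTER_CUBIC); a=b.copy()
        for z,r in [(.086,f),(.12,.013)]: cv2.polylines(a,[((circ(c,x,y,z,r)-[x0,y0]+.5)*k-.5).round().astype(int)],True,(0,0,255),1)
        out.append(np.hstack([b,a]))
    cv2.imwrite(f"pics/f_{n}.png",im); cv2.imwrite(f"pics/f_{n}z.png",np.vstack(out[-2:]))
```

```text
15.2 [ 0.4316 -0.2158  0.294 ] [ 0.77 -0.11  0.65]
```

View pics/f_scenez.png

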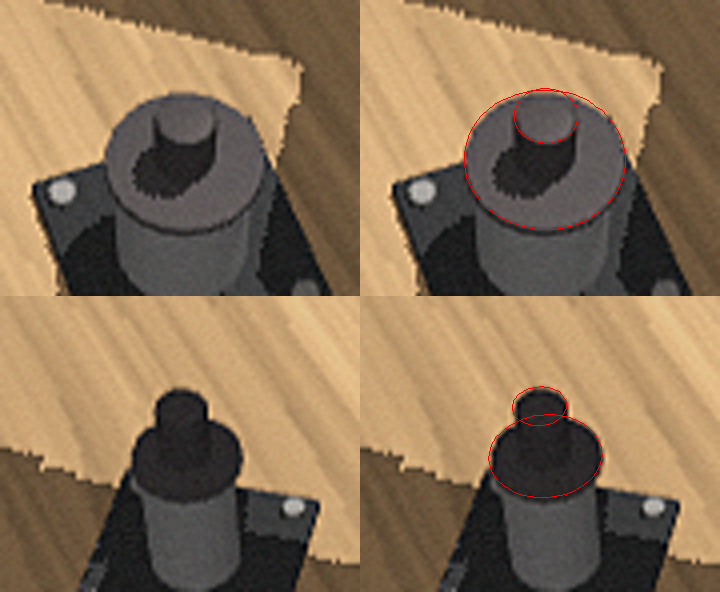

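View pics/f_scene.png

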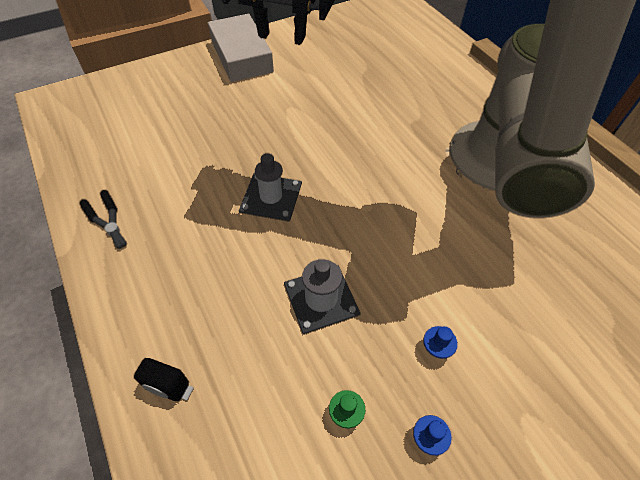

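View pics/f_wrist.png

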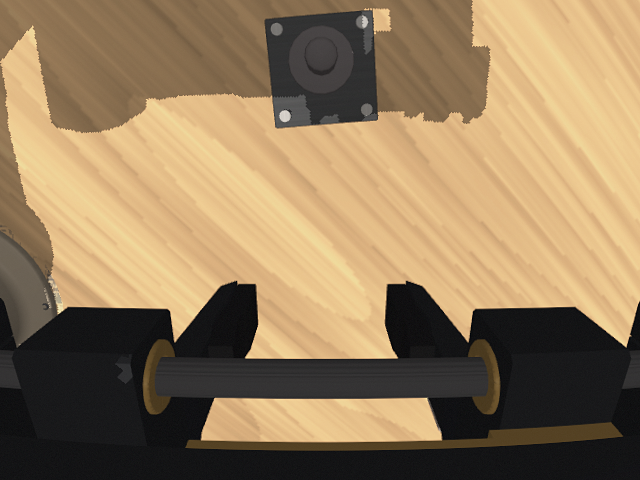

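Both plugs sit level with their flanges on the rims: the narrow at scene (268,172) and the wide at (322,278). The look-alikes are untouched and the arm is clear, so I'll hand in.

```bash
python3 -c "
from station import arm
print(arm.sign_off())"
```

```text
the job is handed in; nothing more can be done
None
```

Both posts are closed and the job is handed in at about 15.4 s. The grey wide plug is in the wide post and the grey narrow plug is in the narrow post, both released, and the arm is raised clear.

- **Seating:** contact came at TCP heights of 93.2 mm (wide) and 95.5 mm (narrow). The predicted fully-home heights were 93.3 and 95.2 mm. The largest force I read was about 8 N.
- **Final pictures:** both flanges lie level on the rims in the scene and wrist views, and the blue and green look-alikes have not moved. In the scene view the home overlays sit up to about a pixel off the plugs (1–2 mm), within the calibration error.
- **Failed or disagreeing checks:** none failed. The only disagreement was 2 to 3 mm between the top and scene cameras when I first located the parts, and the wrist camera settled that.

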